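Clip the second clamp onto a leaning gel cassette

TASK

Close up the gel cassette for casting: take the loose sprung clamp and clip it onto the bare side edge of the leaning glass cassette (the edge without a clamp), in the upper half of that edge, pushed fully home so that its hooked jaws close on the glass behind the thick edge bar. Feel for the edge and do not shove the cassette hard; leave the clamp let go on the edge, and do not shift the beaker, jar or tube rack.

Things in the scene. Friction and masses are not known exactly. Their poses are not given: they have to be found in the camera images.
- clamp: Loose sprung clamp, steel with black handle sleeves, like a big clothes peg, lying on its side; 117 mm long, 36 mm high, 170 g. Origin: on the axis of its pivot pin, at the underside; z along the pin (up as it lies), x to the jaws, handles to -x, a half at +y and one at -y. Squeezing the handles opens the jaws. The frame is that of the +y half, which turns 0.2 rad when squeezed fully.
- clamp_grip (a point): Point between the clamp's handles, 38 mm behind the pin, at mid-height (18 mm). The handles are flat plates reaching 67 mm behind the pin and flaring 0.2 rad each: 40 mm wide outside here, 52 mm at the ends. About 10 to 14 N squeezes them here; at the stop they are parallel, 26 mm wide outside.
- clamp_throat (a point): Front of the round black stop in the clamp's throat, 23 mm ahead of the pin, at mid-height (18 mm). Fully home, the cassette's edge touches it. Each jaw carries an inward hook 18 to 28 mm ahead of this point, 36 mm high; the gap between the hooks is 4 mm shut and 22 mm squeezed.
- jaw (a joint): How far the jaws of the loose clamp are opened, rad: 0 shut and empty, 0.4 squeezed to the stop; about 0.09 with the hooks on the 8 mm glass, 0.21 if they have only closed on the 14 mm edge bar.
- cradle: White holder on a white foot fixed to the bench, top leaning 32 degrees to the robot. Origin: middle of the cassette's lower edge if it stands central, 52 mm above the bench. z up along the lean (parallel to the side edges), y level along the ledge, away from the bare edge, x normal to the glass, up and away from the robot. Behind the glass is a support 50 mm wide (y -25 to 25 mm).
- edge_nominal (a point): Where the bare side edge of the glass cassette would be 78 mm up its 120 mm height, if central (80 mm to the bare side of the cradle's origin; axes as the cradle). The cassette stands up to 18 mm to either side of that along y; the offset is NOT reported: find it by touch or sight. Glass 8 mm thick, 160 mm wide in all; a grey bar 14 mm thick, 14 mm wide runs along each side edge.
- beaker: Bystander: glass beaker, 72 mm wide, 85 mm high. Origin: centre of its underside.
- reagent: Bystander: white jar, 64 mm wide, 100 mm high. Origin: centre of its underside.
- tube_rack: Bystander: orange tube block, 72 x 130 x 45 mm. Origin: centre of its underside.

How it is judged:
By the outcome, as a careful person would: the job done as asked, in the order asked, and still so for the second after the job is handed in, with the robot touching nothing.
It also fails if it takes over 40 s, if anything falls off the work surface, if the arm or the gripper's body presses on something with over 40 N, if the wrist force passes 120 N, or if a joint passes its speed limit or range.

ROBOT

A 6-joint arm with a two-finger parallel gripper is mounted at the origin on the work surface. World frame = base frame: x ahead of the robot, y to its left, z up, the work surface at z = 0. Lengths are in m, angles in rad, forces in N, time in s.
With the tool pointing down it reaches from about 0.4 to 0.825 m from the base axis. Payload 7 kg.
Tool frame: the origin (TCP) lies on the front face of the gripper's body, between the roots of the fingers; the fingertips stand 66 mm ahead of it and the grasp point (between the pads) lies 47 mm ahead of it; z points along the fingers, y is the line along which they close (so a half turn about z gives the same grasp; the last joint's range is limited). The gripper opens to 88 mm and grips with 3 to 60 N. Pads are 19 mm wide; open, the fingers measure 130 mm over their backs; the gripper's body (78 mm by 193 mm) begins 47 mm behind the grasp point.
Start: joints at [-1.029, 0.359, 0.012, 0, -1.224, -0.288], TCP at [0.169, -0.653, 0.292] pointing down, gripper open.
Joint ranges: [-3.07, 3.07], [-1.43, 2.12], [-1.02, 1.25], [-3.03, 1.67], [-3.05, -0], [-3.03, 3.03]. Speed limits (rad/s): [2.39, 2.39, 3.01, 3.14, 3.14, 3.14].

INTERFACE

Orientations are given as [roll, pitch, yaw] about the fixed x, y, z axes, in that order (R = Rz(yaw) Ry(pitch) Rx(roll)).
In Python, from station import arm gives the robot as it stands. The module is installed in compiled form; this text tells all that it offers.
- The arm moves only by the tool move_arm, never from a script. Its argument "increments" is a list of rows, each an object of numbers: "jaw": the gripper command: -1 is shut, 1 is fully open, values between are in proportion; "dx", "dy", "dz": the shift along the tool's x, y, z in m; "twist": the turn about the tool's z in rad. A call has 1 to 12 rows; each row shifts and turns the commanded pose from where the row before left it, along the tool's axes as they then stand; what a row does not reach is not made up. A row lasts 1/12 s, in which the tool goes at most 41.7 mm and 7.16 degrees, less where a joint would pass 70% of its speed; a pose out of reach is approached as far as the arm can. A call is refused whole if a number of a shift passes 0.0417 or a number of a turn 0.125, either way. A call with a gripper value outside its range is refused whole. The fingers move at their own pace and stop on an object; "force" is the grip in N (left out, the last holds). Time passes only in rows, so rows that do not move let the fingers close. It gives the time, the measured TCP pose, the force, the opening and the grip force at its end, in the units of the state.
- arm.get_state(): the state, without advancing time (a new reading comes with each control period).
- arm.grab_frame(name): name is "scene" or "top"; returns the picture (400x640x3 uint8, blue, green, red); there is no depth.
- arm.camera_info(name): a dict with "K" (3x3 intrinsics, pixels), "k1" (the pictures are not rectified: a ray, as slopes to the right and down, at radius r is drawn at 1 + k1 r^2 times it, then the intrinsics apply), "extrinsics" (4x4, takes a point from camera to world coordinates). Camera axes: x right, y down, z forward; pixel columns grow to the right and rows downward; lengths in m; the calibration is good to about 2 mm. A picture is of the moment at which its call begins. camera_info takes no time and is no camera call.
- arm.job_done(): hands the job in; it is judged then, once.
Trained networks look in the newest picture that a camera, given by its name, has taken for a name from the list of things; names that differ only in an ending like _2 or _b are one class to them, and where a whole thing is asked for, a point or a joint stands for the part that bears it (a point fixed in the world has none). Each returns a list of dicts, best first, with "score" (0 to 1); they miss things now and then, are a little off and sometimes report something else, mostly with a low value. They report only what shows in the picture. A call takes as long as a camera call.
- arm.find_in(camera, name): "position" ([x, y, z] in m, in world coordinates, good to about 4 mm: the middle of the surface that is visible of it).
- arm.silhouettes(camera, name): "pixels" (400x640 bool, what is visible of it).
- arm.pinpoint(camera, name): "position" ([x, y, z] in m, in world coordinates, good to about 4 mm: a listed point, or the origin of a listed thing).
The state is a dict: "t": time; "q": joint angles; "qd": joint speeds; "joint_efforts": joint torques, N m; "eef_pos": TCP position; "ee_rot": TCP orientation; "force": force on the tool from outside, world axes, zero at the start; "moment": the same for the moment, N m; "width": finger opening in m; "gripper_force": force on a finger pad.
Only numpy, scipy, OpenCV 4.12 (cv2) and the standard library are available. Lean on these libraries where they do the work, as an engineer would, in place of code of your own. Each camera call takes 0.05 s, during which the arm holds its last target. There are 200 camera calls.

## Working session

There is one attempt and no reset: what is moved stays moved. The work goes in short steps, Python scripts to look and compute and a tool call to move; the robot and the scene stay as the last step left them, time stands still between calls to the robot, and variables do not carry over. Pictures are saved under pics/ and viewed, at most 10 in all, crops included, and the job is handed in when it is done.

Besides the shell and the picture viewer there is one more tool, called after "Request:" by a JSON object that holds its "method" and its "body", one argument or row to a line. move_arm: Moves the arm, as the interface text tells. Its arguments: {"type":"object","properties":{"increments":{"type":"array"},"force":{"type":"number"}},"required":["increments"]}

```bash
mkdir -p pics; python3 - <<'E'
from station import arm
import cv2,numpy as np
a=arm.grab_frame("scene");cv2.imwrite("pics/s0.png",a)
b=arm.grab_frame("top");cv2.imwrite("pics/t0.png",b)
for c in("scene","top"):
    i=arm.camera_info(c);print(c,np.round(i["extrinsics"],3).tolist(),np.round(i["K"],1).tolist(),i["k1"])
    for n in("clamp","clamp_grip","clamp_throat","cradle","edge_nominal","beaker","reagent","tube_rack"):
        print(n,[(np.round(d["position"],3).tolist(),round(d["score"],2)) for d in arm.pinpoint(c,n)[:2]])
s=arm.get_state();print(s["t"],s["eef_pos"],s["ee_rot"],s["width"],s["force"])
E
```

```text
scene [[0.297, 0.54, -0.788, 1.349], [0.955, -0.178, 0.238, -0.254], [-0.012, -0.823, -0.568, 0.65], [0.0, 0.0, 0.0, 1.0]] [[385.7, 0.0, 321.4], [0.0, 385.7, 192.3], [0.0, 0.0, 1.0]] -0.0677047993369907
clamp [([0.547, -0.206, 0.003], 0.79)]
clamp_grip [([0.58, -0.223, 0.019], 0.61)]
clamp_throat [([0.532, -0.189, 0.018], 0.74)]
cradle [([0.6, 0.157, 0.051], 0.92)]
edge_nominal [([0.581, 0.067, 0.114], 0.74)]
beaker [([0.736, -0.315, -0.004], 0.77)]
reagent [([0.772, -0.097, 0.0], 0.72), ([0.734, -0.315, -0.006], 0.56)]
tube_rack [([0.752, 0.25, 0.0], 0.8)]
top [[-0.005, -0.984, 0.176, 0.461], [-1.0, 0.003, -0.008, -0.014], [0.007, -0.176, -0.984, 1.033], [0.0, 0.0, 0.0, 1.0]] [[466.1, 0.0, 313.8], [0.0, 466.1, 206.3], [0.0, 0.0, 1.0]] -0.048017987921505904
clamp [([0.544, -0.206, 0.003], 0.78)]
clamp_grip [([0.577, -0.224, 0.017], 0.61), ([0.599, 0.153, 0.053], 0.46)]
clamp_throat [([0.534, -0.191, 0.018], 0.83)]
cradle [([0.598, 0.153, 0.051], 0.81), ([0.773, -0.099, 0.0], 0.6)]
edge_nominal [([0.748, 0.249, 0.0], 0.51)]
beaker [([0.734, -0.311, -0.001], 0.58)]
reagent [([0.776, -0.1, 0.001], 0.88)]
tube_rack [([0.733, -0.308, -0.003], 0.7), ([0.749, 0.249, 0.0], 0.64)]
0.9 [ 0.16946315 -0.65334467  0.29217417] [-3.14159080e+00  2.10239875e-05 -2.88778425e+00] 0.08763344182545026 [ 0.10402812  0.02695275 -0.11905228]
```

View pics/s0.png

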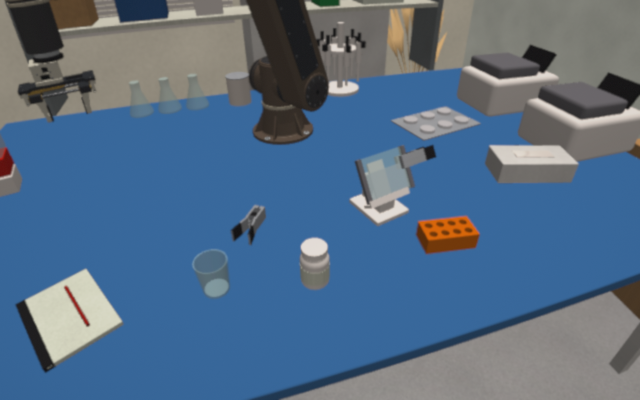

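View pics/t0.png

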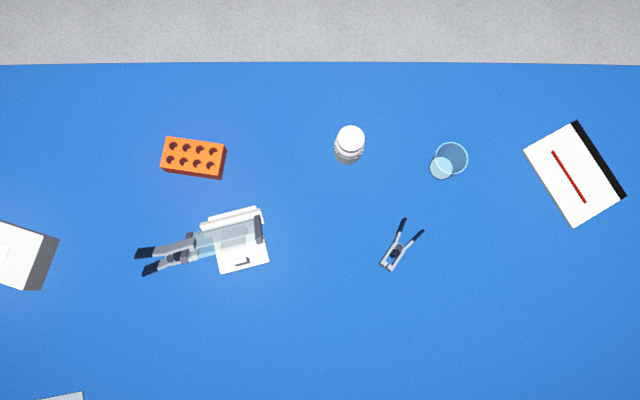

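The scene view shows the loose clamp at about (250,222) and the cassette at (388,178), with its bare bar on the left. The beaker is at (212,272) and the jar at (315,262). In the top view the clamp pin is at (397,253) with the jaws towards lower left (387,266). The bare bar is at (259,230), and the foot is rotated about 10°. The networks agree with both pictures, so I'll start moving to above the clamp.

Request:
{"method": "move_arm", "body": {
  "increments": [
    {"jaw":1,"dx":-0.0336,"dy":0.0207},
    {"dx":-0.0336,"dy":0.0207},
    {"dx":-0.0336,"dy":0.0207},
    {"dx":-0.0336,"dy":0.0207},
    {"dx":-0.0336,"dy":0.0207},
    {"dx":-0.0336,"dy":0.0207},
    {"dx":-0.0336,"dy":0.0207},
    {"dx":-0.0336,"dy":0.0207},
    {"dx":-0.0336,"dy":0.0207},
    {"dx":-0.0336,"dy":0.0207},
    {"dx":-0.0336,"dy":0.0207},
    {"dx":-0.0336,"dy":0.0207}
  ],
  "force": 25
}}

```text
$.increments[0]: bad value
```

Request:
{"method": "move_arm", "body": {
  "increments": [
    {"dx":-0.0336,"dy":0.0207},
    {"dx":-0.0336,"dy":0.0207},
    {"dx":-0.0336,"dy":0.0207},
    {"twist":-0.125},
    {"twist":-0.125},
    {"twist":-0.125},
    {"twist":-0.125},
    {"twist":-0.125},
    {"twist":-0.125},
    {"twist":-0.125},
    {"twist":-0.125},
    {"twist":-0.125}
  ]
}}

```text
$.increments[0]: bad value
```

Request:
{"method": "move_arm", "body": {
  "increments": [
    {"twist":-0.125},
    {"twist":-0.125},
    {"twist":-0.125},
    {"twist":-0.125},
    {"twist":-0.125},
    {"twist":-0.125},
    {"twist":-0.125},
    {"twist":-0.125},
    {"twist":-0.125},
    {"dz":0.03},
    {"dz":0.03},
    {"dz":0.0}
  ]
}}

```text
$.increments[0]: bad value
```

Request:
{"method": "move_arm", "body": {
  "increments": [
    {"jaw":1,"dx":-0.0336,"dy":0.0207,"dz":0,"twist":0}
  ],
  "force": 25
}}

```text
t: 0.98
eef_pos: [0.1939, -0.6275, 0.2913]
ee_rot: [3.141, -0.002, -2.892]
force: [1.8, -0.4, -0.0]
width: 0.0877
gripper_force: 0.0
```

Request:
{"method": "move_arm", "body": {
  "increments": [
    {"jaw":1,"dx":-0.0336,"dy":0.0207,"dz":0,"twist":-0.125},
    {"jaw":1,"dx":-0.0387,"dy":0.0075,"dz":0,"twist":0},
    {"jaw":1,"dx":-0.0387,"dy":0.0075,"dz":0,"twist":0},
    {"jaw":1,"dx":-0.0387,"dy":0.0075,"dz":0,"twist":0}
  ]
}}

```text
t: 1.32
eef_pos: [0.3247, -0.5314, 0.2926]
ee_rot: [-3.141, 0.0, -2.763]
force: [0.8, -1.3, -0.5]
width: 0.0873
gripper_force: 0.0
```

Request:
{"method": "move_arm", "body": {
  "increments": [
    {"jaw":1,"dx":-0.035,"dy":0.019,"dz":0,"twist":0},
    {"jaw":1,"dx":-0.035,"dy":0.019,"dz":0,"twist":0},
    {"jaw":1,"dx":-0.035,"dy":0.019,"dz":0,"twist":0},
    {"jaw":1,"dx":-0.035,"dy":0.019,"dz":0,"twist":0},
    {"jaw":1,"dx":-0.035,"dy":0.019,"dz":0,"twist":0},
    {"jaw":1,"dx":-0.035,"dy":0.019,"dz":0,"twist":0},
    {"jaw":1,"dx":-0.035,"dy":0.019,"dz":0,"twist":0},
    {"jaw":1,"dx":-0.035,"dy":0.019,"dz":0,"twist":0},
    {"jaw":1,"dx":-0.035,"dy":0.019,"dz":0,"twist":0},
    {"jaw":1,"dx":-0.035,"dy":0.019,"dz":0,"twist":0},
    {"jaw":1,"dx":0,"dy":0,"dz":0,"twist":-0.125},
    {"jaw":1,"dx":0,"dy":0,"dz":0,"twist":-0.125}
  ]
}}

```text
t: 2.32
eef_pos: [0.58, -0.2244, 0.2918]
ee_rot: [3.141, -0.0, -2.504]
force: [-0.6, -0.1, -0.1]
width: 0.0876
gripper_force: 0.0
```

Request:
{"method": "move_arm", "body": {
  "increments": [
    {"jaw":1,"dx":0,"dy":0,"dz":0,"twist":-0.125},
    {"jaw":1,"dx":0,"dy":0,"dz":0,"twist":-0.125},
    {"jaw":1,"dx":0,"dy":0,"dz":0,"twist":-0.125},
    {"jaw":1,"dx":0,"dy":0,"dz":0,"twist":-0.125},
    {"jaw":1,"dx":0,"dy":0,"dz":0,"twist":-0.125},
    {"jaw":1,"dx":0,"dy":0,"dz":0,"twist":-0.125},
    {"jaw":1,"dx":0,"dy":0,"dz":0,"twist":-0.125},
    {"jaw":1,"dx":0,"dy":0,"dz":0,"twist":-0.125},
    {"jaw":1,"dx":0,"dy":0,"dz":0,"twist":-0.125},
    {"jaw":1,"dx":0,"dy":0,"dz":0.02,"twist":-0.125},
    {"jaw":1,"dx":0,"dy":0,"dz":0.03,"twist":-0.125},
    {"jaw":1,"dx":0,"dy":0,"dz":0.03,"twist":-0.125}
  ]
}}

```text
t: 3.32
eef_pos: [0.5791, -0.2267, 0.2125]
ee_rot: [-3.139, -0.002, -1.007]
force: [0.4, 0.1, -0.0]
width: 0.0873
gripper_force: 0.0
```

Request:
{"method": "move_arm", "body": {
  "increments": [
    {"jaw":1,"dx":0,"dy":0,"dz":0.02,"twist":-0.125},
    {"jaw":1,"dx":0,"dy":0,"dz":0.02,"twist":-0.125},
    {"jaw":1,"dx":0,"dy":0,"dz":0,"twist":-0.125},
    {"jaw":1,"dx":0,"dy":0,"dz":0,"twist":0}
  ]
}}

```text
t: 3.65
eef_pos: [0.5779, -0.2265, 0.1707]
ee_rot: [3.14, 0.002, -0.632]
force: [0.5, -0.0, 0.4]
width: 0.0875
gripper_force: 0.0
```

```bash
python3 - <<'E'
from station import arm
import cv2,numpy as np
s=arm.get_state();print(s["t"],s["eef_pos"],s["ee_rot"],s["q"],s["force"])
for c in("scene","top"):
    a=arm.grab_frame(c);cv2.imwrite(f"pics/{c}1.png",a)
    for n in("clamp","clamp_grip","clamp_throat"):
        print(n,[(np.round(d["position"],3).tolist(),round(d["score"],2)) for d in arm.pinpoint(c,n)[:1]])
E
```

```text
3.65 [ 0.57792488 -0.22654302  0.17065701] [ 3.14006816e+00  2.41536835e-03 -6.31911564e-01] [-5.94733794e-02  3.72299507e-01 -2.65617157e-01 -3.34120557e-05
 -9.35735772e-01  9.98379842e-01] [ 0.48698833 -0.0491799   0.40445162]
clamp [([0.549, -0.204, -0.0], 0.6)]
clamp_grip [([0.579, -0.224, 0.018], 0.67)]
clamp_throat [([0.532, -0.189, 0.019], 0.56)]
clamp [([0.548, -0.204, 0.0], 0.76)]
clamp_grip [([0.579, -0.226, 0.018], 0.76)]
clamp_throat [([0.533, -0.192, 0.017], 0.63)]
```

Request:
{"method": "move_arm", "body": {
  "increments": [
    {"jaw":1,"dx":0,"dy":0,"dz":0.03,"twist":0},
    {"jaw":1,"dx":0,"dy":0,"dz":0.03,"twist":0},
    {"jaw":1,"dx":0,"dy":0,"dz":0.03,"twist":0},
    {"jaw":1,"dx":0,"dy":0,"dz":0.012,"twist":0},
    {"jaw":1,"dx":0,"dy":0,"dz":0,"twist":0},
    {"jaw":-1,"dx":0,"dy":0,"dz":0,"twist":0},
    {"jaw":-1,"dx":0,"dy":0,"dz":0,"twist":0},
    {"jaw":-1,"dx":0,"dy":0,"dz":0,"twist":0},
    {"jaw":-1,"dx":0,"dy":0,"dz":0,"twist":0},
    {"jaw":-1,"dx":0,"dy":0,"dz":0,"twist":0},
    {"jaw":-1,"dx":0,"dy":0,"dz":0,"twist":0},
    {"jaw":-1,"dx":0,"dy":0,"dz":0,"twist":0}
  ],
  "force": 25
}}

```text
t: 5.05
eef_pos: [0.5788, -0.2266, 0.0706]
ee_rot: [-3.141, -0.001, -0.638]
force: [0.2, 1.1, -0.1]
width: 0.0465
gripper_force: 0.2
```

Request:
{"method": "move_arm", "body": {
  "increments": [
    {"jaw":-1,"dx":0,"dy":0,"dz":0,"twist":0},
    {"jaw":-1,"dx":0,"dy":0,"dz":0,"twist":0},
    {"jaw":-1,"dx":0,"dy":0,"dz":0,"twist":0},
    {"jaw":-1,"dx":0,"dy":0,"dz":0,"twist":0},
    {"jaw":-1,"dx":0,"dy":0,"dz":0,"twist":0},
    {"jaw":-1,"dx":0,"dy":0,"dz":0,"twist":0}
  ]
}}

```text
t: 5.55
eef_pos: [0.5791, -0.2267, 0.0705]
ee_rot: [-3.141, -0.001, -0.638]
force: [1.1, 0.0, 5.4]
width: 0.0259
gripper_force: 25.0
```

Request:
{"method": "move_arm", "body": {
  "increments": [
    {"jaw":-1,"dx":0,"dy":0,"dz":-0.02,"twist":0},
    {"jaw":-1,"dx":0,"dy":0,"dz":-0.04,"twist":0},
    {"jaw":-1,"dx":0,"dy":0,"dz":-0.04,"twist":0},
    {"jaw":-1,"dx":0,"dy":0,"dz":-0.04,"twist":0},
    {"jaw":-1,"dx":0,"dy":0,"dz":-0.04,"twist":0},
    {"jaw":-1,"dx":0,"dy":0,"dz":-0.03,"twist":0},
    {"jaw":-1,"dx":0,"dy":0,"dz":0,"twist":0.125},
    {"jaw":-1,"dx":0,"dy":0,"dz":0,"twist":0.125},
    {"jaw":-1,"dx":0,"dy":0,"dz":0,"twist":0.125},
    {"jaw":-1,"dx":0,"dy":0,"dz":0,"twist":0.125},
    {"jaw":-1,"dx":0,"dy":0,"dz":0,"twist":0.125},
    {"jaw":-1,"dx":0,"dy":0,"dz":0,"twist":0.125}
  ]
}}

```text
t: 6.55
eef_pos: [0.5777, -0.2264, 0.2789]
ee_rot: [3.139, 0.001, -1.394]
force: [-0.1, -0.5, -1.6]
width: 0.0258
gripper_force: 25.0
```

```bash
python3 - <<'E'
from station import arm
import cv2,numpy as np
s=arm.get_state();print(s["t"],s["eef_pos"],s["ee_rot"],s["q"],s["force"],s["width"])
a=cv2.imread("pics/t0.png")[195:295,125:285]
b=cv2.imread("pics/s0.png")[135:225,335:455]
a=cv2.resize(a,None,fx=5,fy=5,interpolation=cv2.INTER_CUBIC)
b=cv2.resize(b,None,fx=5,fy=5,interpolation=cv2.INTER_CUBIC)
cv2.imwrite("pics/ca.png",a);cv2.imwrite("pics/cb.png",b)
E
```

```text
6.55 [ 0.57772845 -0.22635641  0.27892912] [ 3.13927869e+00  1.30557449e-03 -1.39433784e+00] [-5.95489713e-02  2.79835227e-01 -1.31798788e-01 -7.93821896e-04
 -1.16171752e+00  2.36325650e-01] [-0.14704609 -0.51762306 -1.6010764 ] 0.025764438712318486
```

View pics/ca.png

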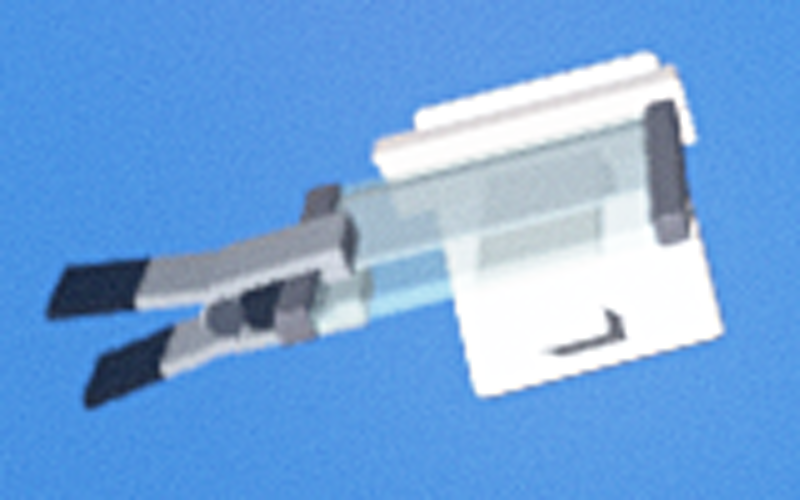

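View pics/cb.png

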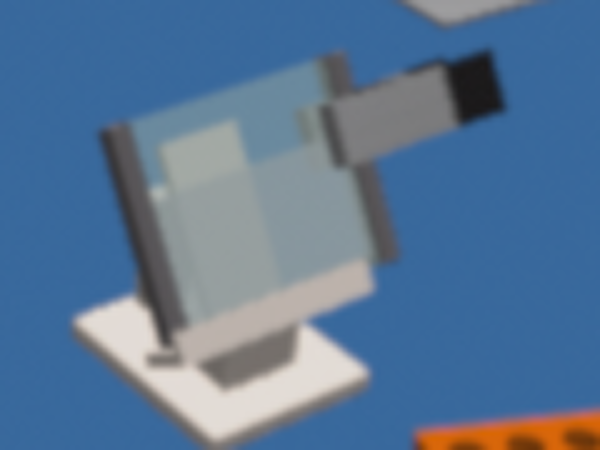

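Top crop: the bare bar runs from about image (258,216) at its lower end to (260,243) at its upper end. The ledge front runs from (200,227) to (259,209). Scene crop: the bar's upper end is at about (358,161) and its lower end at (370,204). I'll fit the yaw and offset to these points.

```bash
cat > h.py <<'E'
from station import arm
import cv2,numpy as np
from scipy.spatial.transform import Rotation as Ro
def ray(c,uv):
    i=arm.camera_info(c);K=np.array(i["K"]);E=np.array(i["extrinsics"])
    p=(np.array(uv,float)-K[:2,2])/[K[0,0],K[1,1]];q=p.copy()
    for _ in range(20):q=p/(1+i["k1"]*(q@q))
    return E[:3,3],E[:3,:3]@np.append(q,1)
def at_z(c,uv,z):
    o,d=ray(c,uv);return o+d*(z-o[2])/d[2]
def proj(c,P):
    i=arm.camera_info(c);K=np.array(i["K"]);E=np.linalg.inv(np.array(i["extrinsics"]))
    v=(E[:3,:3]@np.array(P).T).T+E[:3,3];p=v[:,:2]/v[:,2:]
    p=p*(1+i["k1"]*(p**2).sum(1,keepdims=True));return p*[K[0,0],K[1,1]]+K[:2,2]
def cradle(psi):return (Ro.from_euler('z',psi)*Ro.from_euler('y',-32,degrees=True)).as_matrix()
E
python3 - <<'E'
from h import *
from scipy.optimize import least_squares
ca=lambda u,v:(125+u/5,195+v/5)
cb=lambda u,v:(335+u/5,135+v/5)
for a,b,z in[((480,397),(722,330),.008),((373,160),(672,72),.055),((415,110),(650,55),.008)]:
    d=at_z("top",ca(*a),z)-at_z("top",ca(*b),z);print(np.arctan2(-d[0],d[1]),np.linalg.norm(d))
# bar corners (x,z) outer face / both ends : top view upper end corners, scene upper end corners
# local coordinates relative to edge y=e: (x sign, y inset, z); glass x 0..8? use centre xg
obs=[("top",ca(690,240),(-.007,0,.12)),("top",ca(655,243),(-.007,.014,.12)),("top",ca(692,212),(.007,0,.12)),
     ("top",ca(672,98),(.007,0,0)),("top",ca(647,105),(.007,.014,0)),
     ("scene",cb(100,130),(.007,0,.12)),("scene",cb(130,123),(.007,.014,.12)),("scene",cb(165,345),(.007,0,0))]
def f(p):
    R=cradle(p[0]);c=p[1:4];r=[]
    for cam,uv,l in obs:r+=list(proj(cam,[c+R@np.array(l)])[0]-uv)
    return r
s=least_squares(f,[.2,.58,.07,.05],loss="soft_l1");print(s.x,np.round(s.fun,1))
R=cradle(s.x[0])
c=np.array([.599,.155,.0515]);print("edge rel cradle",R.T@(s.x[1:4]-c),"78mm pt",s.x[1:4]+R@[0,0,.078])
E
```

```text
0.2675384308909288 0.10920519688369335
0.28826361666304284 0.13165495962753745
0.2310502506152855 0.1072399765547711
[0.2390001  0.61454652 0.0905878  0.05197824] [ 0.7  0.8  0.5  1.9 -1.5 -0.1  0.7 -1.  -0.7 -0.8  0.7 -0.3 -0.9 -0.4
  0.4  1.4]
edge rel cradle [ 0.00013151 -0.06626164  0.00048176] 78mm pt [0.57438772 0.08080282 0.11812599]
```

Request:
{"method": "move_arm", "body": {
  "increments": [
    {"jaw":-1,"dx":-0.0317,"dy":-0.0244,"dz":-0.005,"twist":0},
    {"jaw":-1,"dx":-0.0317,"dy":-0.0244,"dz":-0.005,"twist":0},
    {"jaw":-1,"dx":-0.0317,"dy":-0.0244,"dz":-0.005,"twist":0},
    {"jaw":-1,"dx":-0.0317,"dy":-0.0244,"dz":-0.005,"twist":0},
    {"jaw":-1,"dx":-0.0317,"dy":-0.0244,"dz":-0.005,"twist":0},
    {"jaw":-1,"dx":-0.0317,"dy":-0.0244,"dz":-0.005,"twist":0},
    {"jaw":-1,"dx":-0.0317,"dy":-0.0244,"dz":-0.005,"twist":0},
    {"jaw":-1,"dx":-0.0317,"dy":-0.0244,"dz":-0.005,"twist":0},
    {"jaw":-1,"dx":-0.0317,"dy":-0.0244,"dz":-0.005,"twist":0},
    {"jaw":-1,"dx":-0.0317,"dy":-0.0244,"dz":-0.005,"twist":0},
    {"jaw":-1,"dx":-0.0317,"dy":-0.0244,"dz":-0.005,"twist":0},
    {"jaw":-1,"dx":-0.0317,"dy":-0.0244,"dz":-0.005,"twist":0}
  ]
}}

```text
t: 7.55
eef_pos: [0.7972, 0.2025, 0.3388]
ee_rot: [3.139, -0.0, -1.388]
force: [1.4, 0.3, -1.4]
width: 0.0258
gripper_force: 25.0
```

```bash
python3 - <<'E'
from station import arm
s=arm.get_state();print(s["t"],s["eef_pos"],s["ee_rot"],s["q"],s["force"],s["width"])
E
```

```text
7.55 [0.79720051 0.20247639 0.33880317] [ 3.13873405e+00 -1.52253746e-04 -1.38778553e+00] [ 4.83805936e-01  5.99182356e-01  5.03648679e-01 -7.04557451e-04
 -1.47803804e+00 -3.00729119e-01] [ 1.36437929  0.26636905 -1.3977442 ] 0.025766181368398807
```

Request:
{"method": "move_arm", "body": {
  "increments": [
    {"jaw":-1,"dx":-0.002,"dy":-0.03,"dz":0,"twist":0},
    {"jaw":-1,"dx":-0.002,"dy":-0.03,"dz":0,"twist":0},
    {"jaw":-1,"dx":-0.002,"dy":-0.03,"dz":0,"twist":0},
    {"jaw":-1,"dx":-0.002,"dy":-0.03,"dz":0,"twist":0}
  ]
}}

```text
t: 7.88
eef_pos: [0.9141, 0.2312, 0.3389]
ee_rot: [3.139, 0.0, -1.387]
force: [2.0, 0.7, 0.5]
width: 0.0257
gripper_force: 25.0
```

```bash
python3 - <<'E'
from station import arm
s=arm.get_state();print(s["t"],s["eef_pos"],s["ee_rot"],s["q"],s["force"],s["width"])
E
```

```text
7.8833 [0.91408692 0.23120297 0.33891502] [ 3.13935060e+00  1.46304836e-04 -1.38694693e+00] [ 4.52338876e-01  8.85780265e-01  1.04187683e+00 -7.45131521e-04
 -1.72901576e+00 -2.68605935e-01] [1.99732639 0.70352029 0.48291537] 0.025682529725274437
```

Request:
{"method": "move_arm", "body": {
  "increments": [
    {"jaw":-1,"dx":-0.002,"dy":-0.03,"dz":0,"twist":0},
    {"jaw":-1,"dx":-0.002,"dy":-0.03,"dz":0,"twist":0},
    {"jaw":-1,"dx":-0.002,"dy":-0.03,"dz":0,"twist":0},
    {"jaw":-1,"dx":-0.002,"dy":-0.03,"dz":0,"twist":0}
  ]
}}

```text
t: 8.22
eef_pos: [0.9681, 0.245, 0.3088]
ee_rot: [-3.09, -0.004, -1.388]
force: [0.3, -0.3, -1.0]
width: 0.0259
gripper_force: 25.0
```

```bash
python3 - <<'E'
from station import arm
s=arm.get_state();print(s["t"],s["eef_pos"],s["ee_rot"],s["q"],s["force"],s["width"])
E
```

```text
8.2167 [0.96809775 0.24498811 0.30877662] [-3.09044337 -0.00357443 -1.38780384] [ 0.4464426   1.02087859  1.24806021  0.01703276 -1.74949345 -0.25992465] [ 0.30996479 -0.25749966 -1.04389052] 0.025912233708023143
```

Request:
{"method": "move_arm", "body": {
  "increments": [
    {"jaw":-1,"dx":-0.002,"dy":-0.04,"dz":0,"twist":0},
    {"jaw":-1,"dx":-0.002,"dy":-0.04,"dz":0,"twist":0}
  ]
}}

```text
t: 8.38
eef_pos: [0.9928, 0.2503, 0.2966]
ee_rot: [-3.03, -0.005, -1.388]
force: [-0.2, -0.6, -1.6]
width: 0.0257
gripper_force: 25.0
```

```bash
python3 - <<'E'
from station import arm
s=arm.get_state();print(s["t"],s["eef_pos"],s["ee_rot"],s["q"],s["force"],s["width"])
E
```

```text
8.3833 [0.99275696 0.2503248  0.29664562] [-3.03000386 -0.00464206 -1.3878685 ] [ 0.44572538  1.03870219  1.24911512  0.03357036 -1.67455443 -0.25727856] [-0.16607042 -0.58298569 -1.56969921] 0.025731355740517527
```

Request:
{"method": "move_arm", "body": {
  "increments": [
    {"jaw":-1,"dx":-0.002,"dy":-0.041,"dz":0,"twist":0},
    {"jaw":-1,"dx":-0.002,"dy":-0.041,"dz":0,"twist":0},
    {"jaw":-1,"dx":-0.002,"dy":-0.041,"dz":0,"twist":0},
    {"jaw":-1,"dx":-0.002,"dy":-0.041,"dz":0,"twist":0},
    {"jaw":-1,"dx":0,"dy":0.01,"dz":0,"twist":0}
  ]
}}

```text
t: 8.8
eef_pos: [1.0303, 0.2587, 0.2692]
ee_rot: [-2.917, -0.01, -1.389]
force: [1.5, 1.2, -5.2]
width: 0.0255
gripper_force: 25.0
```

```bash
python3 - <<'E'
from station import arm
s=arm.get_state();print(s["t"],s["eef_pos"],s["ee_rot"],s["q"],s["force"],s["width"])
E
```

```text
8.8 [1.03034397 0.2587291  0.26918523] [-2.91706102 -0.0096066  -1.38881613] [ 0.44734213  1.02829161  1.13950463  0.06784116 -1.46771873 -0.26400122] [ 1.46497689  1.19115063 -5.19351807] 0.0254946030289949
```

Request:
{"method": "move_arm", "body": {
  "increments": [
    {"jaw":-1,"dx":-0.001,"dy":-0.036,"dz":-0.02,"twist":0},
    {"jaw":-1,"dx":-0.001,"dy":-0.036,"dz":-0.02,"twist":0},
    {"jaw":-1,"dx":-0.001,"dy":-0.036,"dz":-0.02,"twist":0},
    {"jaw":-1,"dx":-0.001,"dy":-0.036,"dz":-0.02,"twist":0},
    {"jaw":-1,"dx":-0.001,"dy":-0.036,"dz":-0.02,"twist":0}
  ]
}}

```text
t: 9.22
eef_pos: [1.047, 0.2606, 0.3767]
ee_rot: [-2.767, -0.012, -1.391]
force: [-0.4, -0.8, -1.0]
width: 0.0257
gripper_force: 25.0
```

```bash
python3 - <<'E'
from station import arm
s=arm.get_state();print(s["t"],s["eef_pos"],s["ee_rot"],s["q"],s["force"],s["width"])
E
```

```text
9.2167 [1.04704899 0.26062641 0.37674552] [-2.76697141 -0.0122315  -1.39053337] [ 0.45398427  0.99187493  1.2516494   0.11063541 -1.47216341 -0.26234459] [-0.40409283 -0.7810587  -0.97749829] 0.02568595564940937
```

Request:
{"method": "move_arm", "body": {
  "increments": [
    {"jaw":-1,"dx":0.001,"dy":-0.034,"dz":0,"twist":0},
    {"jaw":-1,"dx":0.001,"dy":-0.034,"dz":0,"twist":0},
    {"jaw":-1,"dx":0.001,"dy":-0.034,"dz":0,"twist":0},
    {"jaw":-1,"dx":0.001,"dy":-0.034,"dz":0,"twist":0},
    {"jaw":-1,"dx":0.001,"dy":-0.034,"dz":0,"twist":0}
  ]
}}

```text
t: 9.63
eef_pos: [1.087, 0.2582, 0.3899]
ee_rot: [-2.642, -0.017, -1.393]
force: [-0.3, -0.7, -2.1]
width: 0.0253
gripper_force: 25.0
```

```bash
python3 - <<'E'
from station import arm
s=arm.get_state();print(s["t"],s["eef_pos"],s["ee_rot"],s["q"],s["force"],s["width"])
E
```

```text
9.6333 [1.08704181 0.25819191 0.38985619] [-2.64179702 -0.01704835 -1.39264381] [ 0.4438558   1.00210403  1.25163179  0.14456516 -1.34119334 -0.25986676] [-0.31474287 -0.68979082 -2.13169117] 0.02532087892751712
```

Request:
{"method": "move_arm", "body": {
  "increments": [
    {"jaw":-1,"dx":0.001,"dy":-0.034,"dz":0,"twist":0},
    {"jaw":-1,"dx":0.001,"dy":-0.034,"dz":0,"twist":0},
    {"jaw":-1,"dx":0,"dy":0.03,"dz":0,"twist":0},
    {"jaw":-1,"dx":0,"dy":0.03,"dz":0,"twist":0},
    {"jaw":-1,"dx":0,"dy":0.03,"dz":0,"twist":0}
  ]
}}

```text
t: 10.05
eef_pos: [1.046, 0.2476, 0.3629]
ee_rot: [-2.59, -0.02, -1.395]
force: [1.2, 1.2, 0.2]
width: 0.0254
gripper_force: 25.0
```

```bash
python3 - <<'E'
from h import *
s=arm.get_state();print(s["t"],s["eef_pos"],s["ee_rot"],s["q"],s["force"],s["width"])
R=Ro.from_euler('xyz',s["ee_rot"]).as_matrix()
for psi in(.24,.26,.28):
    C=cradle(psi);T=np.column_stack([-C[:,1],-C[:,0],-C[:,2]])  # tool x=-cy ; z=-cz ; y=z cross x
    print(np.linalg.det(T)); e=Ro.from_matrix(R.T@T).as_rotvec();print(psi,e)
E
```

```text
10.05 [1.04596453 0.24762677 0.36286691] [-2.59042816 -0.01957008 -1.39518775] [ 0.45621165  0.78982398  0.72437797  0.19454683 -0.98457448 -0.33969719] [1.21945291 1.20729825 0.21440384] 0.025388431656147972
1.0000000000000002
0.24 [ 0.00796817 -0.05054922 -0.04442426]
1.0
0.26 [ 0.00816205 -0.06108085 -0.06142607]
1.0000000000000007
0.28 [ 0.00835544 -0.07161138 -0.07842858]
```

```bash
cat >> h.py <<'E'
PSI=.26;C=cradle(PSI);c0=np.array([.599,.155,.0515])
def tgt(back,s=.084,e=-.066,gx=.061):  # TCP for the throat 'back' outside edge, using current orientation
    st=arm.get_state();R=Ro.from_euler('xyz',st["ee_rot"]).as_matrix()
    th=c0+C@[0,e-back,s]
    return th-R@[-gx,0,.0526],R,st
def go(T,R,st):
    d=R.T@(T-st["eef_pos"]);print("target",T,"rows",d,np.linalg.norm(d))
E
python3 - <<'E'
from h import *
T,R,st=tgt(.06);R=R@Ro.from_euler('z',-.06).as_matrix()
th=c0+C@[0,-.066-.06,.084];T=th-R@[-.061,0,.0526]
print(Ro.from_matrix(R).as_euler('xyz'))
go(T,R,st);go(T-R[:,2]*.15,R,st)
E
```

```text
[-2.5922328  -0.05095157 -1.34401479]
target [ 0.57479751 -0.04151859  0.1706449 ] rows [ 0.16578545  0.55190804 -0.1023005 ] 0.5852800162637648
target [ 0.49701678 -0.05278     0.29840773] rows [ 0.16578545  0.55190804 -0.2523005 ] 0.6290809546308624
```

Request:
{"method": "move_arm", "body": {
  "increments": [
    {"jaw":-1,"dx":0,"dy":0,"dz":0,"twist":-0.06},
    {"jaw":-1,"dx":0.0104,"dy":0.0345,"dz":-0.0114,"twist":0},
    {"jaw":-1,"dx":0.0104,"dy":0.0345,"dz":-0.0114,"twist":0},
    {"jaw":-1,"dx":0.0104,"dy":0.0345,"dz":-0.0114,"twist":0},
    {"jaw":-1,"dx":0.0104,"dy":0.0345,"dz":-0.0114,"twist":0},
    {"jaw":-1,"dx":0.0104,"dy":0.0345,"dz":-0.0114,"twist":0},
    {"jaw":-1,"dx":0.0104,"dy":0.0345,"dz":-0.0114,"twist":0},
    {"jaw":-1,"dx":0.0104,"dy":0.0345,"dz":-0.0114,"twist":0},
    {"jaw":-1,"dx":0.0104,"dy":0.0345,"dz":-0.0114,"twist":0},
    {"jaw":-1,"dx":0.0104,"dy":0.0345,"dz":-0.0114,"twist":0},
    {"jaw":-1,"dx":0.0104,"dy":0.0345,"dz":-0.0114,"twist":0}
  ]
}}

```text
t: 10.97
eef_pos: [0.7248, 0.0626, 0.2902]
ee_rot: [-2.591, -0.051, -1.343]
force: [0.7, -0.7, -0.8]
width: 0.0256
gripper_force: 25.0
```

```bash
python3 - <<'E'
from h import *
T,R,st=tgt(.06);print(st["t"],st["eef_pos"],st["ee_rot"],st["q"])
go(T,R,st);go(T-R[:,2]*.08,R,st)
E
```

```text
10.9667 [0.72482797 0.06256838 0.29023082] [-2.5911491  -0.05087388 -1.34345925] [ 0.39542895  0.21258177 -0.44021229  0.34071632 -0.40035907 -0.43323013]
target [ 0.57478652 -0.04154218  0.1706106 ] rows [0.06144446 0.20887452 0.0160142 ] 0.21831271717408993
target [ 0.53323651 -0.04759537  0.23870579] rows [ 0.06144446  0.20887452 -0.0639858 ] 0.22693208410613566
```

```bash
python3 - <<'E'
from h import *
from scipy.optimize import least_squares
D=[((.169,-.653,.292),(-1.029,.359,.012,-1.224)),((.5779,-.2265,.1707),(-.0595,.3723,-.2656,-.9357)),((.5777,-.2264,.2789),(-.0595,.2798,-.1318,-1.1617)),
((.7972,.2025,.3388),(.4838,.5992,.5036,-1.4780)),((.9141,.2312,.3389),(.4523,.8858,1.0419,-1.7290)),((.9928,.2503,.2966),(.4457,1.0387,1.2491,-1.6746)),((1.0303,.2587,.2692),(.4473,1.0283,1.1395,-1.4677))]
def fk(p,q2,q3,q5):
    b=q2-q3+p[4];t=q2-q3-q5
    return np.array([p[0]+p[1]*np.sin(q2)+p[2]*np.cos(b)+p[3]*np.cos(t),p[5]+p[1]*np.cos(q2)-p[2]*np.sin(b)-p[3]*np.sin(t)])
def f(p):return np.concatenate([fk(p,*q[1:])-[np.hypot(*P[:2]),P[2]] for P,q in D])
s=least_squares(f,[.0,.4,.4,.2,.0,.3]);print(s.x,abs(s.fun).max())
for r,z in((.578,.171),(.536,.239),(.6,.17),(.56,.2)):
    g=least_squares(lambda q:np.append(fk(s.x,*q)-[r,z],q[0]-q[1]-q[2]-1.012),[.2,-.5,-.4]);print(r,z,g.x,g.cost)
E
```

```text
[0.04776781 0.57241161 0.45582536 0.33695038 0.00794998 0.25053462] 0.005405951124731634
0.578 0.171 [ 0.12943179 -0.77830185 -0.10426636] 1.5730694766470764e-16
0.536 0.239 [-0.06310813 -0.76511832 -0.30998981] 5.111535168944343e-27
0.6 0.17 [ 0.16397115 -0.73698718 -0.11104166] 1.0674929723547784e-16
0.56 0.2 [ 0.04591025 -0.77704097 -0.18904879] 1.9017161808201432e-19
```

Request:
{"method": "move_arm", "body": {
  "increments": [
    {"jaw":-1,"dx":0.0102,"dy":0.0348,"dz":-0.0105,"twist":0},
    {"jaw":-1,"dx":0.0102,"dy":0.0348,"dz":-0.0105,"twist":0},
    {"jaw":-1,"dx":0.0102,"dy":0.0348,"dz":-0.0105,"twist":0},
    {"jaw":-1,"dx":0.0102,"dy":0.0348,"dz":-0.0105,"twist":0},
    {"jaw":-1,"dx":0.0102,"dy":0.0348,"dz":-0.0105,"twist":0},
    {"jaw":-1,"dx":0.0102,"dy":0.0348,"dz":-0.0105,"twist":0}
  ]
}}

```text
t: 11.47
eef_pos: [0.5338, -0.0473, 0.2394]
ee_rot: [-2.591, -0.052, -1.343]
force: [0.1, 0.5, -1.9]
width: 0.0254
gripper_force: 25.0
```

```bash
python3 - <<'E'
from h import *
T,R,st=tgt(.045,s=.09);print(st["t"],st["eef_pos"],st["ee_rot"],st["q"])
go(T,R,st)
Td=np.column_stack([-C[:,1],-C[:,0],-C[:,2]]);print(Ro.from_matrix(R.T@Td).as_rotvec())
ex=R.T@(np.array(T)-st["eef_pos"])
for c in("scene","top"):
    a=arm.grab_frame(c);cv2.imwrite(f"pics/{c}2.png",a)
    for n in("clamp_throat","clamp_grip"):
        for d in arm.pinpoint(c,n)[:1]:print(c,n,d["score"],R.T@(np.array(d["position"])-st["eef_pos"]))
a=cv2.imread("pics/top2.png")[170:300,200:360];b=cv2.imread("pics/scene2.png")[90:220,300:460]
cv2.imwrite("pics/m2.png",np.vstack([cv2.resize(x,(369,300),interpolation=cv2.INTER_CUBIC) for x in(a,b)]))
E
```

```text
11.4667 [ 0.53379971 -0.0473475   0.23938193] [-2.59089611 -0.0518991  -1.34325559] [ 0.2944858  -0.05252645 -0.89440033  0.41491983 -0.19753401 -0.43774226]
target [ 0.56784851 -0.02782155  0.17575203] rows [-0.01462742  0.00092293  0.07331122] 0.0747619482985277
[ 0.00864868 -0.06120564 -0.00025989]
scene clamp_throat 0.89 [-0.06395314  0.00226299  0.05497182]
scene clamp_grip 0.9 [-0.00468949 -0.00831678  0.05156775]
top clamp_throat 0.65 [-0.06110802  0.00478753  0.05524013]
```

View pics/m2.png

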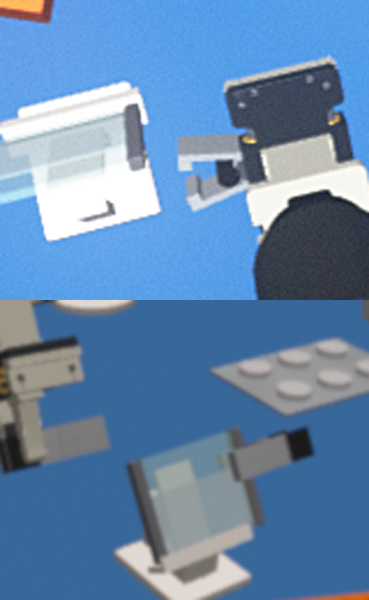

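The merged picture shows the clamp held squarely with its jaws open, pointing at the bare bar. In the top crop the jaws are at (180,140)–(195,205) and the bar is at (135,135). I'll descend along the lean.

Request:
{"method": "move_arm", "body": {
  "increments": [
    {"jaw":-1,"dx":0,"dy":0,"dz":0.008,"twist":0},
    {"jaw":-1,"dx":0,"dy":0,"dz":0.008,"twist":0},
    {"jaw":-1,"dx":0,"dy":0,"dz":0.008,"twist":0},
    {"jaw":-1,"dx":0,"dy":0,"dz":0.008,"twist":0},
    {"jaw":-1,"dx":0,"dy":0,"dz":0.008,"twist":0}
  ]
}}

```text
t: 12.18
eef_pos: [0.555, -0.0458, 0.2056]
ee_rot: [-2.606, -0.049, -1.335]
force: [-1.4, -1.8, -1.5]
width: 0.0255
gripper_force: 25.0
```

```bash
python3 - <<'E'
from h import *
T,R,st=tgt(.045,s=.10,gx=.062);print(st["t"],st["eef_pos"],st["ee_rot"],st["q"])
go(T,R,st)
E
```

```text
12.1833 [ 0.55502865 -0.0457641   0.20563428] [-2.60605304 -0.04922492 -1.33523874] [ 0.16427674  0.03830693 -0.98920712  0.79667964 -0.00820156 -0.71025889]
target [ 0.56415716 -0.03020747  0.18453638] rows [-0.01401895 -0.00032904  0.02395456] 0.027757160195927662
```

Request:
{"method": "move_arm", "body": {
  "increments": [
    {"jaw":-1,"dx":-0.002,"dy":0,"dz":0.007,"twist":0},
    {"jaw":-1,"dx":-0.002,"dy":0,"dz":0.007,"twist":0},
    {"jaw":-1,"dx":-0.002,"dy":0,"dz":0.007,"twist":0},
    {"jaw":-1,"dx":0,"dy":0,"dz":0,"twist":0}
  ]
}}

```text
t: 12.52
eef_pos: [0.5666, -0.0424, 0.1939]
ee_rot: [-2.614, -0.036, -1.333]
force: [0.7, 0.1, -2.1]
width: 0.0254
gripper_force: 25.0
```

```bash
cat >> h.py <<'E'
def rep(s=.104,gx=.062,gz=.0526):
    st=arm.get_state();R=Ro.from_euler('xyz',st["ee_rot"]).as_matrix()
    th=np.array(st["eef_pos"])+R@[-gx,0,gz]
    hk=np.array(st["eef_pos"])+R@[-gx-.023,0,gz]
    print("t",st["t"],"q",np.round(st["q"],3),"F cradle",np.round(C.T@st["force"],1),"w",st["width"])
    print("throat mm rel cradle",np.round(C.T@(th-c0)*1e3,1),"hooks mid",np.round(C.T@(hk-c0)*1e3,1))
    Td=np.column_stack([-C[:,1],-C[:,0],-C[:,2]]);e=Ro.from_matrix(R.T@Td).as_rotvec();print("rot err",np.round(e,3))
    print("tool move to throat at (0,-66,s):",np.round(R.T@(c0+C@[0,-.066,s]-th)*1e3,1))
E
python3 -c "from h import *;rep()"
```

```text
t 12.5167 q [ 0.203  0.079 -0.945  0.661 -0.023 -0.613] F cradle [-0.5 -0.  -2.1] w 0.02540968854434918
throat mm rel cradle [   4.2 -122.8  109.1] hooks mid [  4.2 -99.8 108.1]
rot err [ 0.031 -0.043 -0.   ]
tool move to throat at (0,-66,s): [-56.9   4.1   2.8]
```

Request:
{"method": "move_arm", "body": {
  "increments": [
    {"jaw":-1,"dx":-0.005,"dy":0.003,"dz":0.002,"twist":0},
    {"jaw":-1,"dx":-0.005,"dy":0.002,"dz":0.002,"twist":0},
    {"jaw":-1,"dx":-0.005,"dy":0,"dz":0,"twist":0},
    {"jaw":-1,"dx":0,"dy":0,"dz":0,"twist":0}
  ]
}}

```text
t: 12.85
eef_pos: [0.5592, -0.0319, 0.1917]
ee_rot: [-2.622, -0.029, -1.329]
force: [0.0, -0.1, -1.1]
width: 0.0255
gripper_force: 25.0
```

```bash
python3 - <<'E'
from h import *
rep()
for c in("scene","top"):cv2.imwrite(f"pics/{c}3.png",arm.grab_frame(c))
a=cv2.imread("pics/top3.png")[190:270,220:340];b=cv2.imread("pics/scene3.png")[120:220,310:460]
cv2.imwrite("pics/m3.png",np.vstack([cv2.resize(x,(450,300),interpolation=cv2.INTER_CUBIC) for x in(a,b)]))
E
```

```text
t 12.85 q [ 0.221  0.07  -0.963  0.682 -0.024 -0.649] F cradle [-0.6 -0.1 -1. ] w 0.02549120832145724
throat mm rel cradle [  -1.1 -110.2  110.1] hooks mid [ -1.1 -87.2 109.3]
rot err [ 0.039 -0.034 -0.001]
tool move to throat at (0,-66,s): [-44.4  -1.3   4.5]
```

View pics/m3.png

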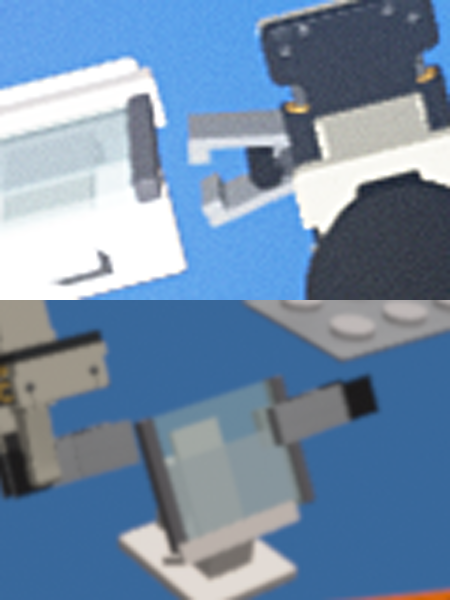

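The crops show the hooks at (200,155) and (210,190) in the top part, straddling the clamp axis that meets the bar end at (147,187). In the scene part the clamp is level with the top of the bar, so I'll lower it a few mm while feeding in.

Request:
{"method": "move_arm", "body": {
  "increments": [
    {"jaw":-1,"dx":-0.004,"dy":0,"dz":0.002,"twist":0},
    {"jaw":-1,"dx":-0.004,"dy":0,"dz":0.002,"twist":0},
    {"jaw":-1,"dx":-0.004,"dy":0,"dz":0.002,"twist":0},
    {"jaw":-1,"dx":-0.003,"dy":-0.001,"dz":0.001,"twist":0},
    {"jaw":-1,"dx":0,"dy":0,"dz":0,"twist":0}
  ]
}}

```text
t: 13.37
eef_pos: [0.5613, -0.0193, 0.1896]
ee_rot: [-2.629, -0.022, -1.326]
force: [0.7, 0.0, -1.3]
width: 0.0257
gripper_force: 25.0
```

```bash
python3 -c "from h import *;rep()"
```

```text
t 13.3667 q [ 0.239  0.076 -0.963  0.703 -0.025 -0.687] F cradle [-0.1 -0.2 -1.5] w 0.02573330982350222
throat mm rel cradle [  1.9 -98.1 106. ] hooks mid [  1.9 -75.2 105.4]
rot err [ 0.046 -0.027 -0.001]
tool move to throat at (0,-66,s): [-32.2   1.9   1.2]
```

Request:
{"method": "move_arm", "body": {
  "increments": [
    {"jaw":-1,"dx":-0.003,"dy":0.002,"dz":0.001,"twist":0},
    {"jaw":-1,"dx":-0.003,"dy":0,"dz":0,"twist":0},
    {"jaw":-1,"dx":-0.003,"dy":0,"dz":0,"twist":0},
    {"jaw":-1,"dx":-0.003,"dy":0,"dz":0,"twist":0},
    {"jaw":-1,"dx":0,"dy":0,"dz":0,"twist":0}
  ]
}}

```text
t: 13.78
eef_pos: [0.5576, -0.0096, 0.1904]
ee_rot: [-2.633, -0.018, -1.323]
force: [0.3, -1.1, -2.0]
width: 0.0257
gripper_force: 25.0
```

```bash
python3 -c "from h import *;rep()"
```

```text
t 13.7833 q [ 0.249  0.068 -0.976  0.741 -0.025 -0.733] F cradle [-1.1 -1.2 -1.7] w 0.025699669703407577
throat mm rel cradle [  1.2 -87.6 107.5] hooks mid [  1.2 -64.6 107. ]
rot err [ 0.05  -0.022 -0.002]
tool move to throat at (0,-66,s): [-21.7   1.1   3.1]
```

Request:
{"method": "move_arm", "body": {
  "increments": [
    {"jaw":-1,"dx":-0.003,"dy":0.001,"dz":0.001,"twist":0},
    {"jaw":-1,"dx":-0.003,"dy":0,"dz":0,"twist":0},
    {"jaw":-1,"dx":-0.003,"dy":0,"dz":0,"twist":0},
    {"jaw":-1,"dx":-0.003,"dy":0,"dz":0,"twist":0},
    {"jaw":-1,"dx":0,"dy":0,"dz":0,"twist":0}
  ]
}}

```text
t: 14.2
eef_pos: [0.555, 0.0006, 0.1914]
ee_rot: [-2.637, -0.015, -1.322]
force: [-0.5, -0.2, -2.4]
width: 0.0255
gripper_force: 25.0
```

```bash
python3 -c "from h import *;rep()"
```

```text
t 14.2 q [ 0.257  0.062 -0.988  0.789 -0.024 -0.788] F cradle [-1.8 -0.  -1.8] w 0.02550256360699146
throat mm rel cradle [  1.6 -76.8 108.5] hooks mid [  1.6 -53.8 108.1]
rot err [ 0.054 -0.018 -0.002]
tool move to throat at (0,-66,s): [-10.9   1.4   4.4]
```

Request:
{"method": "move_arm", "body": {
  "increments": [
    {"jaw":-1,"dx":-0.0025,"dy":0.001,"dz":0.001,"twist":0},
    {"jaw":-1,"dx":-0.0025,"dy":0.001,"dz":0.001,"twist":0},
    {"jaw":-1,"dx":-0.002,"dy":0,"dz":0,"twist":0},
    {"jaw":-1,"dx":0,"dy":0,"dz":0,"twist":0}
  ]
}}

```text
t: 14.53
eef_pos: [0.553, 0.006, 0.1906]
ee_rot: [-2.641, -0.012, -1.32]
force: [0.6, -0.2, -2.0]
width: 0.0253
gripper_force: 25.0
```

```bash
python3 -c "from h import *;rep()"
```

```text
t 14.5333 q [ 0.261  0.06  -0.995  0.812 -0.022 -0.816] F cradle [-0.7 -0.4 -2. ] w 0.02528888722842765
throat mm rel cradle [  0.6 -71.  108.3] hooks mid [  0.6 -48.  108. ]
rot err [ 0.058 -0.015 -0.002]
tool move to throat at (0,-66,s): [-5.1  0.3  4.3]
```

Request:
{"method": "move_arm", "body": {
  "increments": [
    {"jaw":-1,"dx":-0.002,"dy":0,"dz":0,"twist":0},
    {"jaw":-1,"dx":-0.002,"dy":0,"dz":0,"twist":0},
    {"jaw":-1,"dx":0,"dy":0,"dz":0,"twist":0}
  ]
}}

```text
t: 14.78
eef_pos: [0.5522, 0.0096, 0.1913]
ee_rot: [-2.642, -0.011, -1.32]
force: [-0.5, -0.8, -1.8]
width: 0.0258
gripper_force: 25.0
```

Request:
{"method": "move_arm", "body": {
  "increments": [
    {"jaw":-1,"dx":-0.0015,"dy":0,"dz":0,"twist":0},
    {"jaw":-1,"dx":0,"dy":0,"dz":0,"twist":0}
  ]
}}

```text
t: 14.95
eef_pos: [0.5519, 0.0109, 0.1915]
ee_rot: [-2.642, -0.011, -1.32]
force: [0.4, -0.8, -1.6]
width: 0.0255
gripper_force: 25.0
```

```bash
python3 -c "from h import *;rep()"
```

```text
t 14.95 q [ 0.266  0.057 -0.999  0.833 -0.023 -0.84 ] F cradle [-0.7 -0.9 -1.4] w 0.02545294777017024
throat mm rel cradle [  1.2 -65.9 109.1] hooks mid [  1.2 -42.9 108.7]
rot err [ 0.059 -0.014 -0.002]
tool move to throat at (0,-66,s): [-0.   0.9  5.1]
```

Request:
{"method": "move_arm", "body": {
  "increments": [
    {"jaw":-1,"dx":-0.0015,"dy":0,"dz":0.001,"twist":0},
    {"jaw":-1,"dx":0,"dy":0,"dz":0,"twist":0}
  ]
}}

```text
t: 15.12
eef_pos: [0.5521, 0.0117, 0.1911]
ee_rot: [-2.643, -0.011, -1.321]
force: [0.2, -2.3, -1.1]
width: 0.0257
gripper_force: 25.0
```

Request:
{"method": "move_arm", "body": {
  "increments": [
    {"jaw":-1,"dx":-0.0015,"dy":0,"dz":0,"twist":0},
    {"jaw":-1,"dx":0,"dy":0,"dz":0,"twist":0}
  ]
}}

```text
t: 15.28
eef_pos: [0.5518, 0.0118, 0.1913]
ee_rot: [-2.645, -0.012, -1.323]
force: [3.9, -9.1, -2.6]
width: 0.0258
gripper_force: 25.0
```

```bash
python3 - <<'E'
from h import *
rep()
for c in("scene","top"):
    cv2.imwrite(f"pics/{c}4.png",arm.grab_frame(c))
a=cv2.imread("pics/top4.png")[190:270,200:320];b=cv2.imread("pics/scene4.png")[120:220,310:460]
cv2.imwrite("pics/m4.png",np.vstack([cv2.resize(x,(450,300),interpolation=cv2.INTER_CUBIC) for x in(a,b)]))
E
```

```text
t 15.2833 q [ 0.265  0.057 -1.001  0.845 -0.024 -0.855] F cradle [-0.2 -9.8 -2.9] w 0.025790747967392218
throat mm rel cradle [  1.2 -65.1 108.7] hooks mid [  1.3 -42.1 108.4]
rot err [ 0.062 -0.016 -0.005]
tool move to throat at (0,-66,s): [0.9 0.9 4.8]
```

View pics/m4.png

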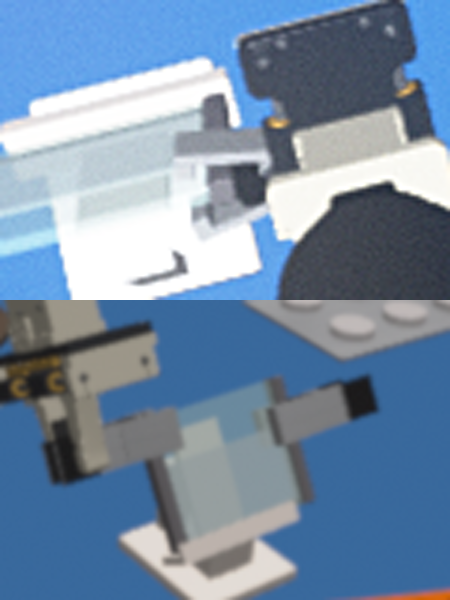

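The crops show the open jaws straddling the bar, hooks past it over the glass. In the top part the hooks are at about (190,150) and (200,220), with the stop against the bar at (235,180). The −10 N along the edge normal is stop contact. The clamp sits a little high, so I'll back off 1.5 mm, lower it a few mm and touch again.

Request:
{"method": "move_arm", "body": {
  "increments": [
    {"jaw":-1,"dx":0.003,"dy":0.001,"dz":0.002,"twist":0},
    {"jaw":-1,"dx":0,"dy":0.001,"dz":0.002,"twist":0},
    {"jaw":-1,"dx":0,"dy":0.001,"dz":0.002,"twist":0},
    {"jaw":-1,"dx":0,"dy":0,"dz":0,"twist":0}
  ]
}}

```text
t: 15.72
eef_pos: [0.5533, 0.0098, 0.1863]
ee_rot: [-2.647, -0.008, -1.318]
force: [0.1, -1.2, -1.4]
width: 0.0256
gripper_force: 25.0
```

```bash
python3 -c "from h import *;rep()"
```

```text
t 15.7167 q [ 0.268  0.069 -0.994  0.806 -0.019 -0.816] F cradle [-0.9 -1.2 -1.1] w 0.025588842940362476
throat mm rel cradle [ -0.9 -67.1 104.4] hooks mid [ -0.8 -44.1 104.1]
rot err [ 0.064 -0.01  -0.002]
tool move to throat at (0,-66,s): [-1.1 -0.9  0.3]
```

Request:
{"method": "move_arm", "body": {
  "increments": [
    {"jaw":-1,"dx":-0.0015,"dy":-0.001,"dz":0,"twist":0},
    {"jaw":-1,"dx":0,"dy":0,"dz":0,"twist":0}
  ]
}}

```text
t: 15.88
eef_pos: [0.554, 0.0117, 0.1873]
ee_rot: [-2.646, -0.008, -1.318]
force: [-0.5, -0.7, -1.6]
width: 0.0262
gripper_force: 25.0
```

Request:
{"method": "move_arm", "body": {
  "increments": [
    {"jaw":-1,"dx":-0.001,"dy":0,"dz":0,"twist":0},
    {"jaw":-1,"dx":0,"dy":0,"dz":0,"twist":0}
  ]
}}

```text
t: 16.05
eef_pos: [0.5536, 0.0119, 0.1874]
ee_rot: [-2.647, -0.008, -1.319]
force: [2.1, -3.1, -2.7]
width: 0.0255
gripper_force: 25.0
```

Request:
{"method": "move_arm", "body": {
  "increments": [
    {"jaw":-1,"dx":-0.001,"dy":0,"dz":0,"twist":0},
    {"jaw":-0.3,"dx":0,"dy":0,"dz":0,"twist":0},
    {"jaw":-0.2,"dx":0,"dy":0,"dz":0,"twist":0},
    {"jaw":-0.1,"dx":0,"dy":0,"dz":0,"twist":0},
    {"jaw":0,"dx":0,"dy":0,"dz":0,"twist":0},
    {"jaw":0.1,"dx":0,"dy":0,"dz":0,"twist":0},
    {"jaw":0.2,"dx":0,"dy":0,"dz":0,"twist":0},
    {"jaw":0.2,"dx":0,"dy":0,"dz":0,"twist":0}
  ]
}}

```text
t: 16.72
eef_pos: [0.5537, 0.0134, 0.1879]
ee_rot: [-2.646, -0.007, -1.317]
force: [0.0, 0.8, 0.3]
width: 0.0518
gripper_force: 0.0
```

```bash
python3 - <<'E'
from h import *
rep()
for c in("scene","top"):
    cv2.imwrite(f"pics/{c}5.png",arm.grab_frame(c))
    for n in("clamp_throat",):
        for d in arm.pinpoint(c,n)[:2]:print(c,n,d["score"],np.round(C.T@(np.array(d["position"])-c0)*1e3,1))
a=cv2.imread("pics/top5.png")[190:270,200:320];b=cv2.imread("pics/scene5.png")[120:220,310:460]
cv2.imwrite("pics/m5.png",np.vstack([cv2.resize(x,(450,300),interpolation=cv2.INTER_CUBIC) for x in(a,b)]))
E
```

```text
t 16.7167 q [ 0.275  0.067 -0.993  0.81  -0.023 -0.826] F cradle [0.3 0.8 0.1] w 0.05176435616604787
throat mm rel cradle [  1.1 -63.7 105.1] hooks mid [  1.1 -40.7 104.8]
rot err [ 0.063 -0.01  -0.002]
tool move to throat at (0,-66,s): [2.3 1.  1.2]
scene clamp_throat 0.61 [  0.5 -61.6 101.8]
top clamp_throat 0.66 [ -1.7 -65.  103.8]
```

View pics/m5.png

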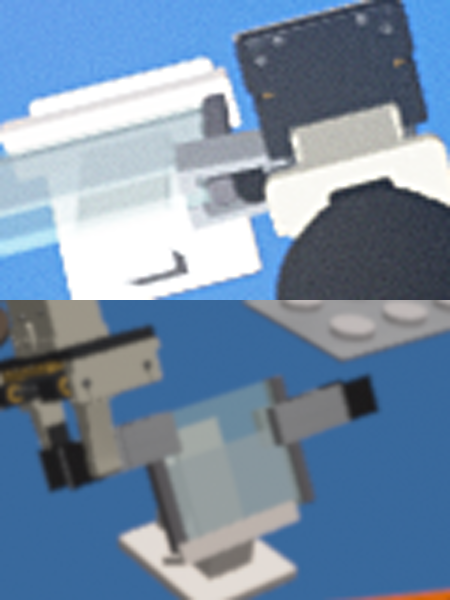

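The clamp has closed on the glass: the hooks sit close on both faces at about (185,165)–(190,215) in the top part, and the fingers are clear of it. Next I'll open fully and withdraw straight back past the handle ends.

Request:
{"method": "move_arm", "body": {
  "increments": [
    {"jaw":1,"dx":0,"dy":-0.001,"dz":0,"twist":0},
    {"jaw":1,"dx":0,"dy":0,"dz":0,"twist":0},
    {"jaw":1,"dx":0,"dy":0,"dz":0,"twist":0},
    {"jaw":1,"dx":0,"dy":0,"dz":0,"twist":0},
    {"jaw":1,"dx":0,"dy":0,"dz":0,"twist":0},
    {"jaw":1,"dx":0,"dy":0,"dz":0,"twist":0},
    {"jaw":1,"dx":0,"dy":0,"dz":0,"twist":0}
  ]
}}

```text
t: 17.5
eef_pos: [0.5541, 0.0132, 0.1879]
ee_rot: [-2.647, -0.008, -1.318]
force: [0.6, 0.2, -0.1]
width: 0.0869
gripper_force: 0.0
```

Request:
{"method": "move_arm", "body": {
  "increments": [
    {"jaw":1,"dx":0.006,"dy":0,"dz":0,"twist":0},
    {"jaw":1,"dx":0.008,"dy":0,"dz":0,"twist":0},
    {"jaw":1,"dx":0.008,"dy":0,"dz":0,"twist":0},
    {"jaw":1,"dx":0,"dy":0,"dz":0,"twist":0}
  ]
}}

```text
t: 17.83
eef_pos: [0.5605, -0.0081, 0.1885]
ee_rot: [-2.646, -0.007, -1.319]
force: [1.1, 1.0, -0.3]
width: 0.0877
gripper_force: 0.0
```

```bash
python3 -c "from h import *;rep()"
```

```text
t 17.8333 q [ 0.345  0.084 -0.848  0.332 -0.154 -0.406] F cradle [ 0.9  0.7 -1. ] w 0.08770696151351023
throat mm rel cradle [  2.3 -86.2 105. ] hooks mid [  2.4 -63.2 104.8]
rot err [ 0.063 -0.01  -0.003]
tool move to throat at (0,-66,s): [-20.2   2.3   0.9]
```

Request:
{"method": "move_arm", "body": {
  "increments": [
    {"jaw":1,"dx":0.01,"dy":0,"dz":0,"twist":0},
    {"jaw":1,"dx":0.012,"dy":0,"dz":0,"twist":0},
    {"jaw":1,"dx":0.015,"dy":0,"dz":0,"twist":0},
    {"jaw":1,"dx":0.015,"dy":0,"dz":0,"twist":0},
    {"jaw":1,"dx":0.015,"dy":0,"dz":0,"twist":0},
    {"jaw":1,"dx":0.015,"dy":0,"dz":0,"twist":0},
    {"jaw":1,"dx":0,"dy":0,"dz":-0.01,"twist":0},
    {"jaw":1,"dx":0,"dy":0,"dz":0,"twist":0}
  ]
}}

```text
t: 18.5
eef_pos: [0.5757, -0.0899, 0.1988]
ee_rot: [-2.646, -0.009, -1.321]
force: [-0.7, -0.1, 0.3]
width: 0.0877
gripper_force: 0.0
```

```bash
python3 - <<'E'
from h import *
rep()
for c in("scene","top"):
    cv2.imwrite(f"pics/{c}6.png",arm.grab_frame(c))
    for n in("clamp_throat","beaker","reagent","tube_rack"):
        for d in arm.pinpoint(c,n)[:1]:print(c,n,d["score"],np.round(d["position"],3),np.round(C.T@(np.array(d["position"])-c0)*1e3,1))
a=cv2.imread("pics/top6.png")[190:270,200:320];b=cv2.imread("pics/scene6.png")[120:220,310:460]
cv2.imwrite("pics/m6.png",np.vstack([cv2.resize(x,(450,300),interpolation=cv2.INTER_CUBIC) for x in(a,b)]))
E
```

```text
t 18.5 q [ 0.158  0.121 -0.604 -0.105 -0.353  0.183] F cradle [-0.4  0.1  0.6] w 0.08771335601653397
throat mm rel cradle [   2.5 -169.3  116.9] hooks mid [   2.6 -146.4  116.6]
rot err [ 0.063 -0.012 -0.004]
tool move to throat at (0,-66,s): [-103.5    2.2   11.8]
scene clamp_throat 0.91 [0.563 0.08  0.141] [  2.  -63.2 104.6]
scene beaker 0.92 [ 0.734 -0.314 -0.002] [ -20.2 -488.1  -49.9]
scene reagent 0.58 [ 0.774 -0.097  0.004] [  63.4 -288.3  -95.4]
scene tube_rack 0.91 [ 0.752  0.251 -0.   ] [ 118.6   53.1 -135. ]
top clamp_throat 0.72 [0.565 0.076 0.14 ] [  1.6 -67.3 103.6]
top reagent 0.94 [ 0.772 -0.098  0.   ] [  59.3 -289.   -97.2]
top tube_rack 0.57 [ 0.748  0.25  -0.004] [ 113.9   53.3 -136.4]
```

View pics/m6.png

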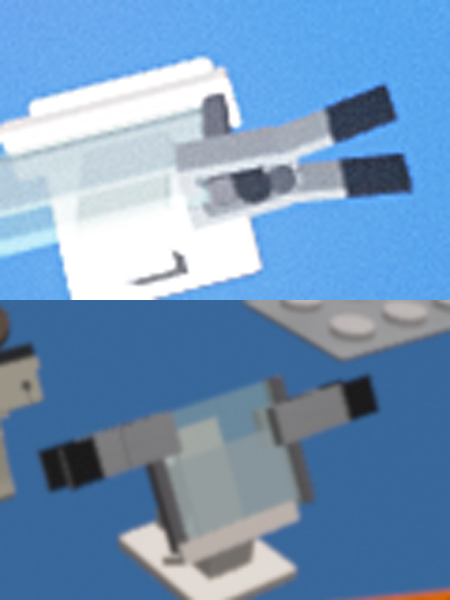

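The clamp sits on the bare edge at about (150,440) in the scene part, mirroring the other clamp. Its stop is at the edge (measured y about −65 mm, height 104 mm), the gripper is clear, and the bystanders haven't moved. Handing in.

```bash
python3 -c "from station import arm;print(arm.job_done())"
```

```text
the job is handed in; nothing more can be done
None
```

The clamp is clipped on the bare edge, about 104 mm up the 120 mm edge: its stop is against the edge and, in the last pictures, its hooks are on the glass behind the bar. I let it go and backed the arm clear, felt at most about 10 N along the edge, saw no movement of the beaker, jar or rack, and handed in at 18.9 s; no verdict was returned.

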